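Wedge the jar cradle's sprung catch open and take the jar out

TASK

The blue paint jar is locked in the cradle by a red sprung catch that reaches over its lid. Drive the orange wedge, nose first, fully in between the fixed steel fence and the catch's steel lug and let go, so that the wedge alone holds the catch open; then lift the jar out and stand it gently upright, wholly on the round cork mat. Leave the wedge in place holding the catch open, and do not disturb the red-lidded jar, the yellow cup or the yellow bottle.

Things in the scene. Friction and masses are not known exactly. Their poses are not given: they have to be found in the camera images.
- cradle: Blue jar cradle, fixed: base plate 170 (x) x 156 (y) x 8 mm. Origin: centre of its underside; offsets below in its frame, mm. The jar stands on the plate at (48, -36) in a black collar (outer radius 30, top at z 22). The wedge's lane runs along +x between a fixed steel fence and the red catch's steel lug; its floor is the plate (z 8), its -x end is open. Rear wall at y 72 to 78, 34 high.
- fence_face (a point): Middle of the fence's upright face, at the plate's top: (-36, 5, 8) mm in the cradle's frame; axes as the cradle's. Fence x -50 to -22, y -3 to 5, top at z 30. At the lane's mouth fence and lug flare outward for 12 mm (x -62 to -50). Nothing stands above the lane there.
- catch (a joint): Red sprung catch sliding along the cradle's +y; 0 closed, m, up to 0.026. The spring shuts it with 2.5 N at 0, 5.2 N at 0.018. With the wedge's 34 mm shank between lug and fence it reads 0.018 and its arm clears the jar's lid by 6 mm; under 0.0155 counts as not open.
- lug_face (a point): Middle of the catch's lug face that looks to the fence, at the plate's top; moves with the catch; axes as the cradle's. Closed it is at (-36, 21, 8) mm in the cradle's frame, 16 mm from the fence. Lug x -50 to -22, top at z 30.
- catch_tip (a point): Middle of the end of the catch's red arm over the jar; moves with the catch. Closed it is at (48, -25, 75) mm in the cradle's frame: 12 mm in over the lid's edge, 3 mm above the lid. Arm 18 wide (x), 8 thick; its column stands at y 31 to 45, top at z 79.
- wedge_grip (a point): Loose orange wedge, 90 g, 142 mm long, lying on its underside: centre of its tail grip, 36 mm above the underside; axes as the wedge's: x toward the nose, z up. Tail grip: block 22 mm wide (y), 48 high, from 19 mm behind the point to 23 ahead. Fully in, this point is 35 to 49 mm (best 43) before the fence's middle, on its -x side.
- wedge: The same wedge; origin on its underside, 63 mm ahead of wedge_grip. Parallel shank x -42 to 0, y -17 to 17, 28 high; then a taper to the nose at x 60. The side at y -17 is flat all along and goes against the fence; the other slopes from y 17 (x 0) to y -9 at the nose, which is 8 mm thick.
- jar_center (a point): Blue paint jar with gold lid, 46 mm in diameter, 60 high, about 0.13 kg; the point is its centre, 30 mm above its foot; z up. At the start its foot is at z 8 in the cradle's collar with 2.5 mm play.
- jar: The same jar; origin at the centre of its foot.
- mat_top (a point): Centre of the top of the round cork mat, 100 mm in diameter, 5 mm thick, fixed to the desk.
- red_jar: Bystander: clear glass jar with a red lid, 50 mm in diameter, 66 high; origin at the centre of its foot. It and the cork mat may change places.
- yellow_cup: Bystander: open yellow cup, 46 mm in diameter, 28 high; origin under its centre.
- yellow_bottle: Bystander: small yellow paint bottle with a dark cap, 30 mm in diameter, 58 high; origin under its centre.
There are look-alikes about, which are no part of the job. What is shaped like the wedge but turquoise is not meant.

How it is judged:
By the outcome, as a careful person would: the job done as asked, in the order asked, and still so for the second after the job is handed in, with the robot touching nothing.
It also fails if it takes over 61 s, if anything falls off the work surface, if the arm or the gripper's body presses on something with over 40 N, if the wrist force passes 120 N, or if a joint passes its speed limit or range.

ROBOT

A 7-joint arm with a two-finger parallel gripper is mounted at the origin on a cart in front of the work surface, level with it; the furniture and walls round the work are solid. World frame = base frame: x ahead of the robot, y to its left, z up, the work surface at z = 0. Lengths are in m, angles in rad, forces in N, time in s.
With the tool pointing down it reaches from about 0.4 to 0.85 m from the base axis. Payload 10.4 kg.
Tool frame: the origin (TCP) lies at the very end of the fingers, on their centre line; the grasp point (between the pads) lies 19 mm behind it (manip.tcp_to_grasp is the z of the grasp point in the tool frame, in m); z points along the fingers, x is the direction in which the jaws open and shut, and the axes are right-handed (so a half turn about z gives the same grasp; the last joint's range is limited). The gripper opens to 85 mm and grips with 20 to 120 N. Pads are 22 mm wide; open, the fingers measure 114 mm over their backs; the gripper's body (76 mm by 85 mm) begins 54 mm behind the grasp point. The pads swing forward as they close: fully open they stand 13 mm farther back than shut.
Start: joints at [-1.304, 0.332, -0.065, 1.46, 0.022, 1.35, -0.088], TCP at [0.179, 0.599, 0.231] pointing down, gripper open.
Joint ranges: [-2.6, 2.6], [-0.5, 2.12], [-1.47, 1.34], [0.16, 2.42], [-1.27, 4.41], [0.06, 2.06], [-2.6, 2.6]. Speed limits (rad/s): [2.22, 2.22, 2.79, 2.79, 3.14, 3.14, 3.14].

INTERFACE

Orientations are given as a unit quaternion [x, y, z, w].
In Python, from workcell import manip gives the robot as it stands.
- The arm moves only by the tool servo_tool, never from a script. Its argument "moves" is a list of rows, each an object with "travel": the shift along the tool's x, y, z in mm, a list of three; "dr": the turn, a rotation vector about the tool's x, y, z in degrees, a list of three. A call has 1 to 12 rows; each row shifts and turns the commanded pose from where the row before left it, along the tool's axes as they then stand; what a row does not reach is not made up. A row lasts 1/8 s, in which the tool goes at most 62.5 mm and 10.7 degrees, less where a joint would pass 70% of its speed; a pose out of reach is approached as far as the arm can. A call is refused whole if a number of a shift passes 62.5 or a number of a turn 10.7, either way. A call with a gripper value outside its range is refused whole. "claw" is the closure, from 0 (fully open) to 1 (shut), set as the call begins (left out, the last holds). The fingers move at their own pace and stop on an object; "squeeze" is the grip in N (left out, the last holds). Time passes only in rows, so rows that do not move let the fingers close. It gives the time, the measured TCP pose, the force and the opening at its end, in the units of the state.
- manip.get_obs(): the state, without advancing time (a new reading comes with each control period).
- manip.camera(name): name is "scene" or "top" or "wrist"; returns the picture (400x640x3 uint8, blue, green, red); there is no depth.
- manip.calibration(name): a dict with "intrinsics" (3x3 intrinsics, pixels), "view" (4x4, takes a point from world to camera coordinates). Camera axes: x right, y down, z forward; pixel columns grow to the right and rows downward; lengths in m; the calibration is good to about 2 mm. A picture is of the moment at which its call begins: read the wrist's pose just before it. calibration takes no time and is no camera call; for the wrist camera it gives the pose at the moment of the call.
- manip.hand_in(): hands the job in, once; it reports no verdict.
The state is a dict: "clock": time; "joint_pos": joint angles; "joint_velocities": joint speeds; "tau": joint torques, N m; "position": TCP position; "ee_rot": TCP orientation; "ft_force": force on the tool from outside, world axes, zero at the start; "torque": the same for the moment, N m; "grip_width": opening from 0.0 (shut) to 1.0 (fully open).
Only numpy, scipy, OpenCV 4.12 (cv2) and the standard library are available. Lean on these libraries where they do the work, as an engineer would, in place of code of your own. Each camera call takes 0.05 s, during which the arm holds its last target. There are 200 camera calls.

## Working session

There is one attempt and no reset: what is moved stays moved. The work goes in short steps, Python scripts to look and compute and a tool call to move; the robot and the scene stay as the last step left them, time stands still between calls to the robot, and variables do not carry over. Pictures are saved under pics/ and viewed, on a budget of 10 in all, crops included, one or two more only if the job needs it, and the job is handed in when it is done.

Besides the shell and the picture viewer there is one more tool, called after "Call:" by a JSON object that holds its "method" and its "body", one argument or row to a line. servo_tool: Moves the arm, as the interface text tells. Its arguments: {"type":"object","properties":{"moves":{"type":"array","items":{"type":"object","properties":{"travel":{"type":"array","items":{"type":"number"}},"dr":{"type":"array","items":{"type":"number"}}}}},"claw":{"type":"number"},"squeeze":{"type":"number"}},"required":["moves"]}

```bash
mkdir -p pics; ls
python3 - <<'E'
from workcell import manip
import cv2,numpy as np
o=manip.get_obs();print(o['clock'],o['position'],o['ee_rot'],o['grip_width'],manip.tcp_to_grasp)
for n in('scene','top'):
    cv2.imwrite(f'pics/{n}0.png',manip.camera(n)); c=manip.calibration(n);print(n,np.round(c['intrinsics'],1).tolist(),np.round(c['view'],3).tolist())
E
```

```text
pics
0.0 [0.17849914 0.59857148 0.23048851] [ 8.01794322e-01  5.97599645e-01 -5.61692805e-04  4.63943139e-04] 0.997918683988317 -0.0187
scene [[500.1, 0.0, 316.6], [0.0, 500.1, 193.4], [0.0, 0.0, 1.0]] [[0.56, -0.828, -0.008, -0.281], [-0.558, -0.371, -0.742, 0.342], [0.612, 0.42, -0.67, 0.81], [0.0, 0.0, 0.0, 1.0]]
top [[386.2, 0.0, 317.9], [0.0, 386.2, 193.9], [0.0, 0.0, 1.0]] [[0.014, -1.0, -0.006, -0.025], [-0.998, -0.013, -0.064, 0.528], [0.064, 0.007, -0.998, 1.094], [0.0, 0.0, 0.0, 1.0]]
```

View pics/top0.png

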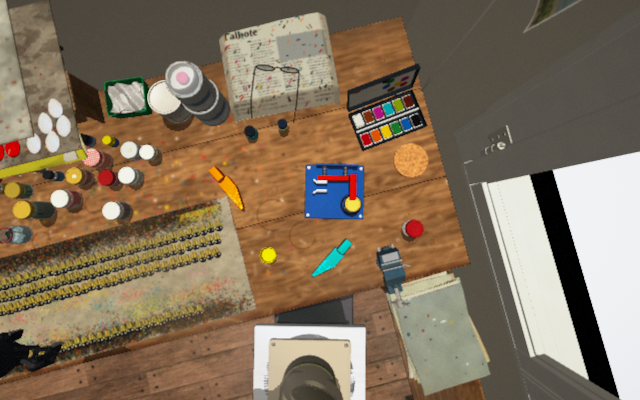

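View pics/scene0.png

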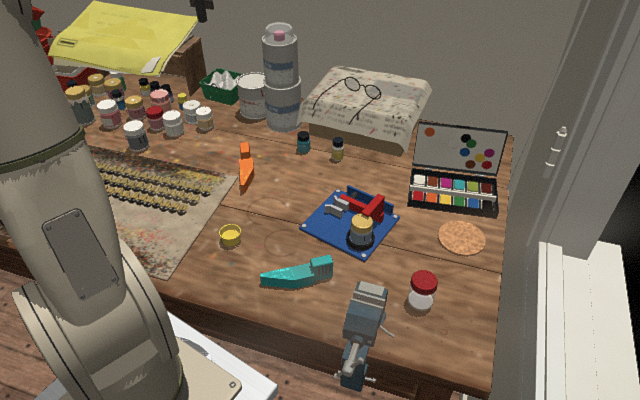

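Top view: the candidates for the wedge are orange (228,187) and turquoise (332,258); orange is the one meant. For the jar they are the gold-lidded jar in the blue cradle (352,204), the red-lidded jar (413,229) and the shelf jars at the left, and the one in the cradle is the one meant. For the mat they are the cork disc (411,160) and the paint box. For the bottle they are yellow (283,126; scene 338,148) and teal (251,133). The cup is at (268,256).

```bash
cat > h.py <<'E'
from workcell import manip
import cv2,numpy as np
from scipy.spatial.transform import Rotation as R
def cast(cal,uv,z):
    K=np.array(cal['intrinsics']);V=np.array(cal['view']);Rm=V[:3,:3];c=-Rm.T@V[:3,3]
    uv=np.atleast_2d(uv).astype(float)
    d=np.c_[uv,np.ones(len(uv))]@np.linalg.inv(K).T@Rm
    return c+d*((z-c[2])/d[:,2])[:,None]
def proj(cal,P):
    K=np.array(cal['intrinsics']);V=np.array(cal['view']);p=np.atleast_2d(P)@V[:3,:3].T+V[:3,3]
    q=p@K.T;return q[:,:2]/q[:,2:]
def mask(im,h0,h1,s=120,v=60):
    return cv2.inRange(cv2.cvtColor(im,cv2.COLOR_BGR2HSV),(h0,s,v),(h1,255,255))
def big(m,roi=None):
    if roi:
        k=np.zeros_like(m);a,b,c,d=roi;k[b:d,a:c]=m[b:d,a:c];m=k
    cs,_=cv2.findContours(m,cv2.RETR_EXTERNAL,cv2.CHAIN_APPROX_NONE)
    return max(cs,key=cv2.contourArea)
E
python3 - <<'E'
from h import *
im=cv2.imread('pics/top0.png');c=manip.calibration('top')
b=big(mask(im,105,125,120,60),(290,150,380,230));r=cv2.minAreaRect(b);print('plate',r,cast(c,cv2.boxPoints(r),.008)[:,:2].round(4).tolist())
o=big(mask(im,5,18,150,120),(200,155,255,220));r=cv2.minAreaRect(o);print('wedge',r,cast(c,cv2.boxPoints(r),.03)[:,:2].round(4).tolist(),o[:,0].min(0),o[:,0].max(0))
m=big(mask(im,5,25,80,60),(385,135,440,185));(u,rr)=cv2.minEnclosingCircle(m);print('mat',u,rr,cast(c,u,.005))
l=big(mask(im,20,32,120,100),(335,190,370,220));u,rr=cv2.minEnclosingCircle(l);print('lid',u,rr,cast(c,u,.068))
a=im[140:230,200:380];cv2.imwrite('pics/crop1.png',cv2.resize(a,None,fx=4.4,fy=4.4,interpolation=cv2.INTER_CUBIC))
cw=manip.calibration('wrist');V=np.array(cw['view']);print(np.round(cw['intrinsics'],1).tolist(),(-V[:3,:3].T@V[:3,3]).round(3),V[:3,:3].round(2).tolist())
E
```

```text
plate ((334.0, 191.0), (54.0, 58.0), 90.0) [[0.6159, 0.021], [0.6181, -0.1478], [0.4612, -0.1488], [0.4589, 0.0186]]
wedge ((227.0, 186.99998474121094), (53.99999237060547, 63.99999237060547), 0.0) [[0.452, 0.3153], [0.6349, 0.3214], [0.6368, 0.1665], [0.4541, 0.1621]] [200 155] [254 219]
mat (412.0, 162.0) 34.8282470703125 [[ 0.62618763 -0.29090915  0.005     ]]
lid (352.2950439453125, 203.5745391845703) 8.12380599975586 [[ 0.50000318 -0.1126225   0.068     ]]
[[292.0, 0.0, 319.2], [0.0, 292.0, 199.0], [0.0, 0.0, 1.0]] [0.099 0.622 0.374] [[0.29, 0.96, -0.0], [0.91, -0.27, 0.32], [0.31, -0.09, -0.95]]
```

View pics/crop1.png

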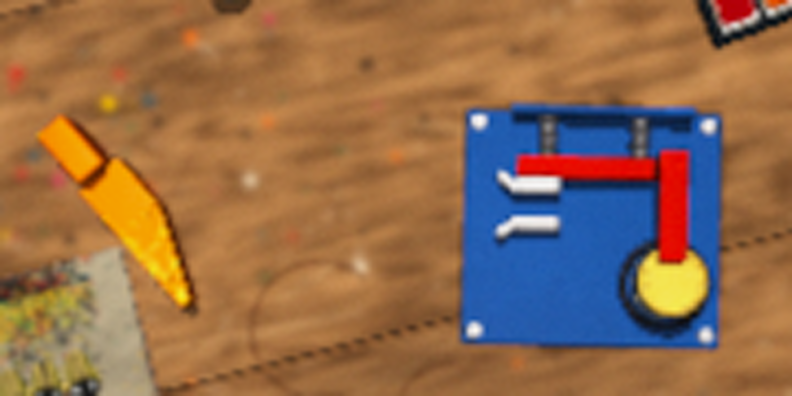

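Close crop: the orange wedge has its tail grip at crop (72,148) and its nose at (188,303), with the sloped side to the upper right. The fence (crop 530,225), lug (530,184) and lidded jar (672,282) are all as described. Refining the masks next.

```bash
cat >> h.py <<'E'
def totool(dw,q=None):
    o=manip.get_obs();r=R.from_quat(o['ee_rot']);return (r.inv().apply(dw)*1000).round(1)
E
python3 - <<'E'
from h import *
im=cv2.imread('pics/top0.png');c=manip.calibration('top')
hsv=cv2.cvtColor(im,cv2.COLOR_BGR2HSV)
for p in [(216,173),(230,190),(240,205),(220,210),(412,160),(390,150),(408,158)]:print(p,hsv[p[1],p[0]])
o=big(mask(im,5,25,225,200),(200,155,255,220));r=cv2.minAreaRect(o);print(r,cv2.contourArea(o))
g=cast(c,[72/4.4+200,148/4.4+140],.06)[0];n=cast(c,[188/4.4+200,303/4.4+140],.028)[0];print('grip',g,'nose',n,n-g,np.linalg.norm((n-g)[:2]))
w=np.array([[479,121],[708,126],[706,334],[474,330]])/4.4+[200,140]
W=cast(c,w,.010);print(W,W.mean(0));
print('tool to grip', totool([g[0]-.1785,g[1]-.5986,0]))
E
```

```text
(216, 173) [ 19 255 245]
(230, 190) [ 21 250 245]
(240, 205) [ 23 236 245]
(220, 210) [ 19  81 132]
(412, 160) [ 15 167 227]
(390, 150) [ 15 156 183]
(408, 158) [ 16 165 230]
((233.49310302734375, 192.37461853027344), (34.63410949707031, 11.453184127807617), 48.179832458496094) 256.5
grip [0.57842863 0.26461274 0.06      ] nose [0.48238649 0.19520559 0.028     ] [-0.09604214 -0.06940715 -0.032     ] 0.11849660470648733
[[ 0.60550966  0.00956215  0.01      ]
 [ 0.60413318 -0.14159236  0.01      ]
 [ 0.46709734 -0.14117974  0.01      ]
 [ 0.46764588  0.01074996  0.01      ]] [ 0.53609652 -0.065615    0.01      ]
tool to grip [-2.058e+02  4.787e+02  3.000e-01]
```

Call:
{"method": "servo_tool", "body": {
  "moves": [
    {"travel": [-22,51,0]},
    {"travel": [-22,51,0]},
    {"travel": [-22,51,0]},
    {"travel": [-22,51,0]},
    {"travel": [-22,51,0]},
    {"travel": [-22,51,0]},
    {"travel": [-22,51,0]},
    {"travel": [-22,51,0]},
    {"travel": [-22,51,0]},
    {"travel": [0,0,0]}
  ],
  "claw": 0
}}

```text
$.moves[0]: bad value
```

Call:
{"method": "servo_tool", "body": {
  "moves": [
    {"dr": [0,0,10.1]},
    {"dr": [0,0,10.1]},
    {"dr": [0,0,10.1]},
    {"dr": [0,0,10.1]},
    {"dr": [0,0,10.1]},
    {"dr": [0,0,10.1]},
    {"dr": [0,0,10.1]},
    {"dr": [0,0,10.1]},
    {"dr": [0,0,10.1]},
    {"dr": [0,0,10.1]},
    {"dr": [0,0,10.1]},
    {"dr": [0,0,10.1]}
  ]
}}

```text
$.moves[0]: bad value
```

Call:
{"method": "servo_tool", "body": {
  "moves": [
    {"travel": [0,0,45]},
    {"travel": [0,0,45]},
    {"travel": [0,0,0]}
  ]
}}

```text
$.moves[0]: bad value
```

Run:
```python
from h import *
o=manip.get_obs();c=manip.calibration('wrist');im=manip.camera('wrist');cv2.imwrite('pics/w1.png',im)
r=R.from_quat(o['ee_rot']).as_matrix();print(o['clock'],o['position'],r.round(3).tolist())
m=mask(im,5,25,200,90);k=big(m);print(cv2.contourArea(k),cv2.minAreaRect(k))
import json;json.dump({k:np.array(v).tolist() for k,v in c.items()},open('w1.json','w'))
```

```text
0.1 [0.17851143 0.59862362 0.23059878] [[0.286, 0.958, -0.0], [0.958, -0.286, -0.001], [-0.001, 0.0, -1.0]]
0.0 ((159.0, 398.0), (0.0, 0.0), 0.0)
```

View pics/w1.png

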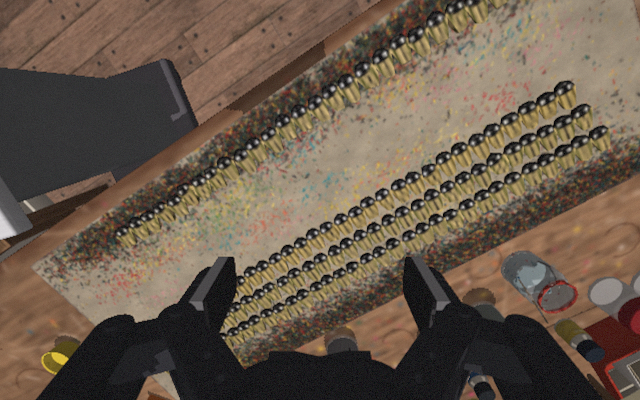

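All three moves were refused, because each row needs both keys, so this picture is still from the start pose. It shows the fingers at the bottom, (220,290) and (420,290).

Call:
{"method": "servo_tool", "body": {
  "moves": [
    {"travel": [-22,51,0],"dr": [0,0,0]},
    {"travel": [-22,51,0],"dr": [0,0,0]},
    {"travel": [-22,51,0],"dr": [0,0,0]},
    {"travel": [-22,51,0],"dr": [0,0,0]},
    {"travel": [-22,51,0],"dr": [0,0,0]},
    {"travel": [-22,51,0],"dr": [0,0,0]},
    {"travel": [-22,51,0],"dr": [0,0,0]},
    {"travel": [-22,51,0],"dr": [0,0,0]},
    {"travel": [-22,51,0],"dr": [0,0,0]},
    {"travel": [0,0,0],"dr": [0,0,0]}
  ],
  "claw": 0
}}

```text
clock: 1.4
position: [0.5651, 0.2729, 0.2308]
ee_rot: [0.804, 0.594, -0.0, 0.001]
ft_force: [-0.4, 0.2, -0.3]
grip_width: 1.0
```

Call:
{"method": "servo_tool", "body": {
  "moves": [
    {"travel": [0,0,0],"dr": [0,0,10.1]},
    {"travel": [0,0,0],"dr": [0,0,10.1]},
    {"travel": [0,0,0],"dr": [0,0,10.1]},
    {"travel": [0,0,0],"dr": [0,0,10.1]},
    {"travel": [0,0,0],"dr": [0,0,10.1]},
    {"travel": [0,0,0],"dr": [0,0,10.1]},
    {"travel": [0,0,0],"dr": [0,0,10.1]},
    {"travel": [0,0,0],"dr": [0,0,10.1]},
    {"travel": [0,0,0],"dr": [0,0,10.1]},
    {"travel": [0,0,0],"dr": [0,0,10.1]},
    {"travel": [0,0,0],"dr": [0,0,10.1]},
    {"travel": [0,0,0],"dr": [0,0,10.1]}
  ]
}}

```text
clock: 2.9
position: [0.5612, 0.2787, 0.231]
ee_rot: [0.913, -0.407, -0.0, 0.0]
ft_force: [-0.9, 0.2, -0.4]
grip_width: 1.0
```

Call:
{"method": "servo_tool", "body": {
  "moves": [
    {"travel": [0,0,45],"dr": [0,0,0]},
    {"travel": [0,0,45],"dr": [0,0,0]},
    {"travel": [0,0,0],"dr": [0,0,0]}
  ]
}}

```text
clock: 3.28
position: [0.5593, 0.2778, 0.1381]
ee_rot: [0.914, -0.405, -0.002, 0.003]
ft_force: [0.5, 0.3, 0.4]
grip_width: 0.996
```

Run:
```python
from h import *
o=manip.get_obs();c=manip.calibration('wrist');im=manip.camera('wrist');cv2.imwrite('pics/w2.png',im)
r=R.from_quat(o['ee_rot']).as_matrix();print(o['clock'],o['position'],r.round(3).tolist())
m=mask(im,5,25,200,90);k=big(m);print(cv2.contourArea(k),cv2.minAreaRect(k))
```

```text
3.275 [0.55933751 0.27779245 0.13809911] [[0.672, -0.74, -0.006], [-0.74, -0.672, -0.003], [-0.001, 0.006, -1.0]]
3.5 ((353.20001220703125, 240.10000610351562), (8.538147926330566, 6.008327484130859), 71.56504821777344)
```

View pics/w2.png

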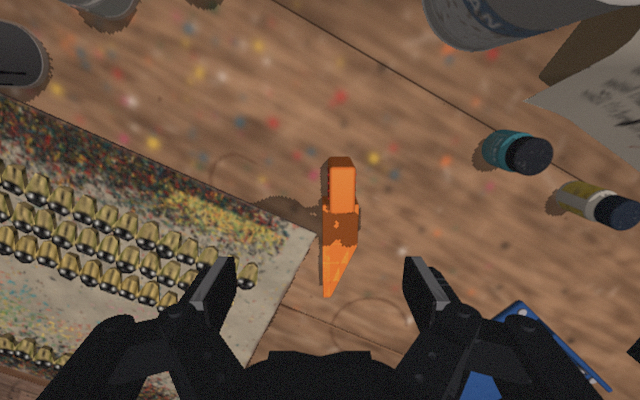

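Wrist view: the wedge is nearly aligned with the tool. The grip's top face spans about (330..355, 167..204) and the nose is at (328,297). The yellow bottle is at (600,205) and the teal one at (520,152).

Run:
```python
from h import *
o=manip.get_obs();c=manip.calibration('wrist');im=cv2.imread('pics/w2.png')
hsv=cv2.cvtColor(im,cv2.COLOR_BGR2HSV)
print(hsv[185,341],hsv[160,341],hsv[250,340],hsv[225,341])
m=cv2.inRange(hsv,(2,150,130),(25,255,255));m[:150]=0;m[300:]=0;m[:,:310]=0;m[:,370:]=0
for y in range(155,298,6):
    x=np.where(m[y])[0]; print(y,x.min() if len(x) else 0,x.max() if len(x) else 0,hsv[y,341,2])
p=o['position'];r=R.from_quat(o['ee_rot'])
E=lambda uv,z:((cast(c,uv,z)-[p[0],p[1],z])@r.as_matrix()*1000).round(1)[:,:2]
print('top corners tool mm',E([[330,168],[355,168],[355,203],[330,203]],.060).tolist())
print('nose',E([[328,297]],.028).tolist(),'TCP px',proj(c,p))
```

```text
[ 13 188 218] [ 11 192 106] [ 12 194 218] [ 11 198 134]
155 0 0 147
161 0 0 105
167 331 354 183
173 329 355 217
179 330 355 216
185 330 354 218
191 329 354 220
197 330 354 217
203 330 354 216
209 322 358 220
215 323 357 135
221 323 356 131
227 323 356 135
233 323 356 136
239 323 356 132
245 323 356 195
251 322 354 217
257 322 350 217
263 322 347 219
269 322 344 218
275 322 341 198
281 323 338 141
287 323 335 137
293 323 332 132
top corners tool mm [[9.1, -31.4], [28.6, -31.4], [29.8, -2.3], [9.4, -2.3]]
nose [[9.8, 113.7]] TCP px [[318.0292677 255.9287676]]
```

Run:
```python
from h import *
o=manip.get_obs();c=manip.calibration('wrist')
p=o['position'];r=R.from_quat(o['ee_rot']);print(o['clock'],p);V=np.array(c['view']);print('cam',(-V[:3,:3].T@V[:3,3]),V[2,:3])
E=lambda uv,z:((cast(c,uv,z)-[p[0],p[1],z])@r.as_matrix()*1000).round(1)[:,:2].tolist()
for z in(.06,.048,.04):print(z,E([[329.5,167],[355,167],[355,205],[329.5,205]],z))
for z in(.028,.02,0.0):print(z,E([[322,209],[358.5,209],[322,245],[356.5,245],[325,297.5]],z))
ct=manip.calibration('top');im=cv2.imread('pics/top0.png')
print('top grip at', [cast(ct,[216.4,173.6],z)[0][:2] for z in(.06,.048)])
cv2.imwrite('pics/w3.png',cv2.resize(cv2.imread('pics/w2.png')[145:310,290:390],None,fx=5,fy=5)[:,:][:600] if 0 else cv2.resize(cv2.imread('pics/w2.png')[148:308,270:410],None,fx=3.7,fy=3.7,interpolation=cv2.INTER_CUBIC))
```

```text
3.325 [0.56096783 0.2782248  0.14088239]
cam [0.62257846 0.33315276 0.28421048] [-0.24029599 -0.21739564 -0.9460428 ]
0.06 [[8.7, -32.2], [28.6, -32.2], [29.9, -0.6], [9.0, -0.6]]
0.048 [[9.1, -29.5], [30.1, -29.5], [31.4, 3.8], [9.5, 3.8]]
0.04 [[9.4, -27.7], [31.1, -27.7], [32.5, 6.7], [9.8, 6.7]]
0.028 [[3.2, 15.1], [37.5, 15.1], [3.3, 52.9], [37.1, 52.9], [6.7, 114.4]]
0.02 [[3.3, 18.2], [38.6, 18.2], [3.4, 57.1], [38.3, 57.1], [6.9, 120.5]]
0.0 [[3.5, 25.8], [41.5, 25.8], [3.6, 67.7], [41.1, 67.6], [7.3, 135.9]]
top grip at [array([0.57853143, 0.2645147 ]), array([0.57989318, 0.26778133])]
```

View pics/w3.png

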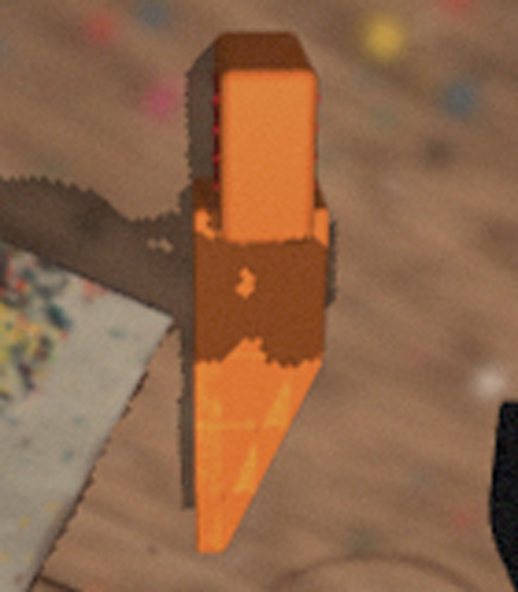

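The block's top face runs from row 167 to 213 and sits at z≈48 mm. The grip point is at tool offset (+20, -11) mm.

Call:
{"method": "servo_tool", "body": {
  "moves": [
    {"travel": [10,-5.5,20],"dr": [0,0,0]},
    {"travel": [10,-5.5,30],"dr": [0,0,0]},
    {"travel": [0,0,30],"dr": [0,0,0]},
    {"travel": [0,0,25],"dr": [0,0,0]},
    {"travel": [0,0,19],"dr": [0,0,0]},
    {"travel": [0,0,0],"dr": [0,0,0]},
    {"travel": [0,0,0],"dr": [0,0,0]}
  ],
  "claw": 0
}}

```text
clock: 4.2
position: [0.5843, 0.2709, 0.0185]
ee_rot: [0.914, -0.405, 0.001, -0.001]
ft_force: [0.1, -0.3, -0.2]
grip_width: 1.004
```

Call:
{"method": "servo_tool", "body": {
  "moves": [
    {"travel": [0,0,0],"dr": [0,0,0]},
    {"travel": [0,0,0],"dr": [0,0,0]},
    {"travel": [0,0,0],"dr": [0,0,0]},
    {"travel": [0,0,0],"dr": [0,0,0]},
    {"travel": [0,0,0],"dr": [0,0,0]},
    {"travel": [0,0,0],"dr": [0,0,0]},
    {"travel": [0,0,0],"dr": [0,0,0]},
    {"travel": [0,0,0],"dr": [0,0,0]}
  ],
  "claw": 1,
  "squeeze": 70
}}

```text
clock: 5.2
position: [0.5837, 0.2709, 0.0177]
ee_rot: [0.914, -0.405, 0.0, -0.0]
ft_force: [-0.3, 0.4, 5.6]
grip_width: 0.248
```

Call:
{"method": "servo_tool", "body": {
  "moves": [
    {"travel": [0,0,-25],"dr": [0,0,0]},
    {"travel": [0,0,-30],"dr": [0,0,0]},
    {"travel": [0,0,0],"dr": [0,0,-9.5]},
    {"travel": [0,0,0],"dr": [0,0,-9.5]},
    {"travel": [0,0,0],"dr": [0,0,-9.5]},
    {"travel": [0,0,0],"dr": [0,0,-9.5]},
    {"travel": [0,0,0],"dr": [0,0,-9.5]},
    {"travel": [-8,40,0],"dr": [0,0,0]},
    {"travel": [-8,40,0],"dr": [0,0,0]},
    {"travel": [-9,37,0],"dr": [0,0,0]},
    {"travel": [0,0,0],"dr": [0,0,0]},
    {"travel": [0,0,0],"dr": [0,0,0]}
  ]
}}

```text
clock: 6.7
position: [0.5577, 0.1544, 0.0721]
ee_rot: [1.0, -0.003, -0.0, -0.0]
ft_force: [-0.1, -0.1, -1.4]
grip_width: 0.244
```

Run:
```python
from h import *
import json
o=manip.get_obs();c=manip.calibration('wrist');im=manip.camera('wrist');cv2.imwrite('pics/w4.png',im)
json.dump(dict(cal={k:np.array(v).tolist() for k,v in c.items()},p=list(o['position']),q=list(o['ee_rot'])),open('w4.json','w'))
print(o['clock'],o['position'],R.from_quat(o['ee_rot']).as_matrix().round(4).tolist(),o['grip_width'])
cv2.imwrite('pics/w4c.png',cv2.resize(im[170:400,180:500],None,fx=2.5,fy=2.5,interpolation=cv2.INTER_CUBIC))
P=lambda x,y,z:[.536+y/1e3,-.0656-x/1e3,z/1e3]
print(proj(c,[P(-36,5,30),P(-36,21,30),P(-75,-68,8),P(-85,-78,8),P(-85,78,8),P(85,-78,8)]).round(0).tolist())
```

```text
6.7 [0.5576717  0.15435736 0.07209147] [[1.0, -0.0051, -0.0003], [-0.0051, -1.0, 0.0004], [-0.0004, -0.0004, -1.0]] 0.243974190191629
[[302.0, 414.0], [320.0, 414.0], [223.0, 360.0], [211.0, 351.0], [382.0, 351.0], [230.0, 472.0]]
```

View pics/w4c.png

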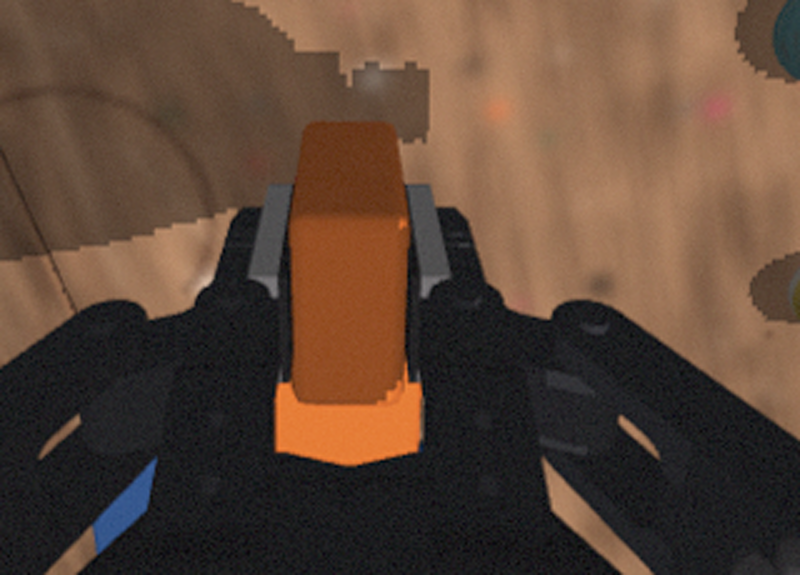

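Wrist crop: the wedge is gripped squarely, with the grip top at crop (350,310), but the gripper hides the lane. I'll use the top view for the relative fit.

```bash
cat > lane.py <<'E'
from h import *
im=manip.camera('top');cv2.imwrite('pics/top1.png',im);c=manip.calibration('top');o=manip.get_obs()
hsv=cv2.cvtColor(im,cv2.COLOR_BGR2HSV);H=hsv.astype(int)
w=np.clip((60-H[...,1])/60.,0,1)*np.clip((H[...,2]-90)/100.,0,1)   # steel weight
for n,(r0,r1) in dict(lug=(178,186),fence=(187,195)).items():
    s=w[r0:r1,317:326].sum(1);v=(s*np.arange(r0,r1)).sum()/s.sum();
    t=w[r0:r1,305:335].max(0);print(n,s.round(1),'row',round(v,2),'x',cast(c,[321,v],.03)[0,0].round(4),'cols',[int(i+305) for i in np.where(t>.5)[0][[0,-1]]])
m=cv2.inRange(hsv,(5,200,150),(26,255,255));m[:160]=0;m[230:]=0;m[:,:220]=0;m[:,325:]=0
ys,xs=np.where(m>0)
if len(xs):
    print('orange cols',xs.min(),xs.max(),cast(c,[[xs.max()+.5,190]],.028))
    for x in range(xs.min(),xs.max()+1,3):
        a=ys[xs==x]
        if len(a):print(x,a.min(),a.max(),cast(c,[[x,a.max()+.5]],.028)[0,0].round(4))
print(o['clock'],o['position'])
E
python3 lane.py
```

```text
lug [0.  0.  5.4 8.4 8.6 5.7 0.  0. ] row 181.52 x 0.5631 cols [313, 326]
fence [0.  0.  6.3 8.5 7.5 0.9 0.  0. ] row 190.13 x 0.5386 cols [313, 326]
orange cols 260 300 [[0.53831258 0.03184791 0.028     ]]
260 183 183 0.5554
263 175 186 0.5469
266 175 186 0.547
269 175 187 0.5443
272 175 187 0.5444
275 175 187 0.5445
278 176 187 0.5446
281 176 187 0.5447
284 178 187 0.5448
287 179 188 0.5421
290 181 188 0.5422
293 182 188 0.5423
296 184 188 0.5424
299 185 188 0.5425
6.8 [0.55774336 0.15501975 0.07207524]
```

Call:
{"method": "servo_tool", "body": {
  "moves": [
    {"travel": [1.5,0,22],"dr": [0,0,0]},
    {"travel": [1.5,0,22],"dr": [0,0,0]},
    {"travel": [0,20,0],"dr": [0,0,0]},
    {"travel": [0,0,0],"dr": [0,0,0]},
    {"travel": [0,0,0],"dr": [0,0,0]}
  ]
}}

```text
clock: 7.42
position: [0.5612, 0.1339, 0.0291]
ee_rot: [1.0, -0.003, 0.0, -0.0]
ft_force: [-0.4, -0.3, -1.1]
grip_width: 0.247
```

```bash
python3 lane.py
python3 - <<'E'
import cv2
from h import *
a=cv2.imread('pics/top1.png')[165:210,255:345];b=manip.camera('scene');cv2.imwrite('pics/sc1.png',b)
a=cv2.resize(a,None,fx=6.6,fy=6.6,interpolation=cv2.INTER_CUBIC);b=cv2.resize(b[170:255,270:440],(594,297),interpolation=cv2.INTER_CUBIC)
cv2.imwrite('pics/c2.png',np.vstack([a,b]))
E
```

```text
lug [0.  0.  5.4 8.4 8.6 5.8 0.  0. ] row 181.52 x 0.5631 cols [313, 326]
fence [0.  0.  6.4 8.5 7.5 0.9 0.  0. ] row 190.13 x 0.5386 cols [313, 326]
orange cols 272 307 [[0.5385761  0.01190469 0.028     ]]
272 186 186 0.5472
275 175 186 0.5474
278 175 187 0.5446
281 176 187 0.5447
284 176 187 0.5448
287 176 187 0.5449
290 177 188 0.5422
293 178 188 0.5423
296 180 188 0.5424
299 181 188 0.5425
302 183 188 0.5427
305 185 188 0.5428
7.475 [0.56111291 0.13427009 0.02900442]
```

View pics/c2.png

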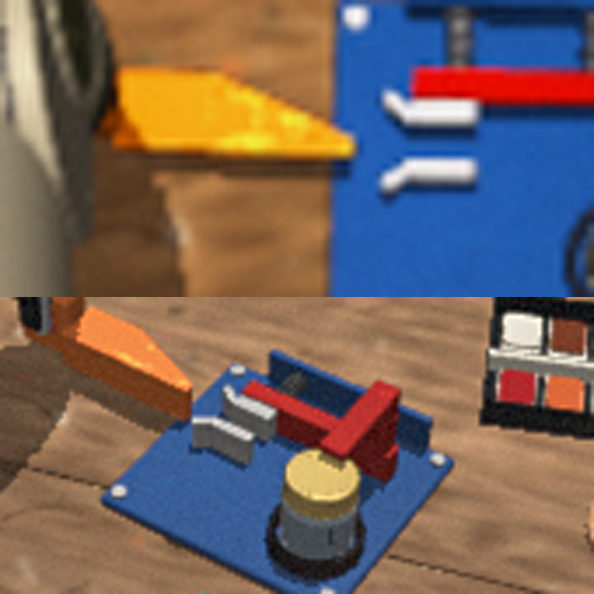

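The nose (crop 355,150) is lined up between the fence (y 158) and the lug (y 124) at the lane's mouth, with the flat side even with the fence face. I'm shifting about 1 mm toward the lug and driving in.

Call:
{"method": "servo_tool", "body": {
  "moves": [
    {"travel": [1,10,1.5],"dr": [0,0,0]},
    {"travel": [0,10,0],"dr": [0,0,0]},
    {"travel": [0,10,0],"dr": [0,0,0]},
    {"travel": [0,10,0],"dr": [0,0,0]},
    {"travel": [0,10,0],"dr": [0,0,0]},
    {"travel": [0,10,0],"dr": [0,0,0]},
    {"travel": [0,0,0],"dr": [0,0,0]}
  ]
}}

```text
clock: 8.4
position: [0.5605, 0.0732, 0.0264]
ee_rot: [1.0, -0.003, -0.001, -0.0]
ft_force: [-3.1, 1.1, -2.2]
grip_width: 0.243
```

```bash
python3 lane.py | tail -6
```

```text
310 178 188 0.543
313 179 188 0.5431
316 181 188 0.5432
319 182 188 0.5433
322 183 188 0.5434
8.45 [0.5604686  0.07327778 0.02632752]
```

Call:
{"method": "servo_tool", "body": {
  "moves": [
    {"travel": [0,9,0],"dr": [0,0,0]},
    {"travel": [0,9,0],"dr": [0,0,0]},
    {"travel": [0,9,0],"dr": [0,0,0]},
    {"travel": [0,9,0],"dr": [0,0,0]},
    {"travel": [0,9,0],"dr": [0,0,0]},
    {"travel": [0,9,0],"dr": [0,0,0]},
    {"travel": [0,4.5,0],"dr": [0,0,0]},
    {"travel": [0,0,0],"dr": [0,0,0]},
    {"travel": [0,0,0],"dr": [0,0,0]}
  ]
}}

```text
clock: 9.57
position: [0.5598, 0.0149, 0.0262]
ee_rot: [1.0, -0.003, -0.001, 0.0]
ft_force: [-5.4, 1.0, -0.7]
grip_width: 0.245
```

Call:
{"method": "servo_tool", "body": {
  "moves": [
    {"travel": [0,0,0],"dr": [0,0,0]},
    {"travel": [0,0,0],"dr": [0,0,0]},
    {"travel": [0,0,0],"dr": [0,0,0]},
    {"travel": [0,0,0],"dr": [0,0,0]},
    {"travel": [0,0,-25],"dr": [0,0,0]},
    {"travel": [0,0,-40],"dr": [0,0,0]},
    {"travel": [0,0,-50],"dr": [0,0,0]},
    {"travel": [0,-60,-15],"dr": [0,0,0]},
    {"travel": [0,-60,0],"dr": [0,0,0]},
    {"travel": [0,0,0],"dr": [0,0,0]}
  ],
  "claw": 0
}}

```text
clock: 10.82
position: [0.5609, 0.1415, 0.1567]
ee_rot: [1.0, 0.002, -0.0, -0.001]
ft_force: [-0.9, -0.2, -1.1]
grip_width: 0.998
```

Run:
```python
from h import *
a=manip.camera('top');cv2.imwrite('pics/top2.png',a);b=manip.camera('scene');cv2.imwrite('pics/sc2.png',b);c=manip.calibration('top')
w=manip.camera('wrist');cw=manip.calibration('wrist');o=manip.get_obs();print(o['clock'],o['position'])
l=big(mask(a,20,32,110,100),(335,190,370,220));u,rr=cv2.minEnclosingCircle(l);print('lid',u,rr,cast(c,u,.068))
m=mask(a,8,25,125,150);m=cv2.morphologyEx(m,cv2.MORPH_OPEN,np.ones((5,5)));k=big(m,(385,135,440,185));(u,rr)=cv2.minEnclosingCircle(k);print('mat',u,rr,cast(c,u,.005))
a=cv2.resize(a[165:225,280:440],None,fx=5,fy=5,interpolation=cv2.INTER_CUBIC);b=cv2.resize(b[180:254,300:440],None,fx=4,fy=4,interpolation=cv2.INTER_CUBIC);b=cv2.copyMakeBorder(b,0,0,0,240,cv2.BORDER_CONSTANT)
cv2.imwrite('pics/c3.png',np.vstack([a,b]));print(a.shape,b.shape)
```

```text
10.975 [0.56180076 0.13418075 0.1566813 ]
lid (352.5, 203.5) 8.276573181152344 [[ 0.50021478 -0.11318141  0.068     ]]
mat (408.80731201171875, 153.89036560058594) 29.912416458129883 [[ 0.64993517 -0.2816428   0.005     ]]
(300, 800, 3) (296, 800, 3)
```

View pics/c3.png

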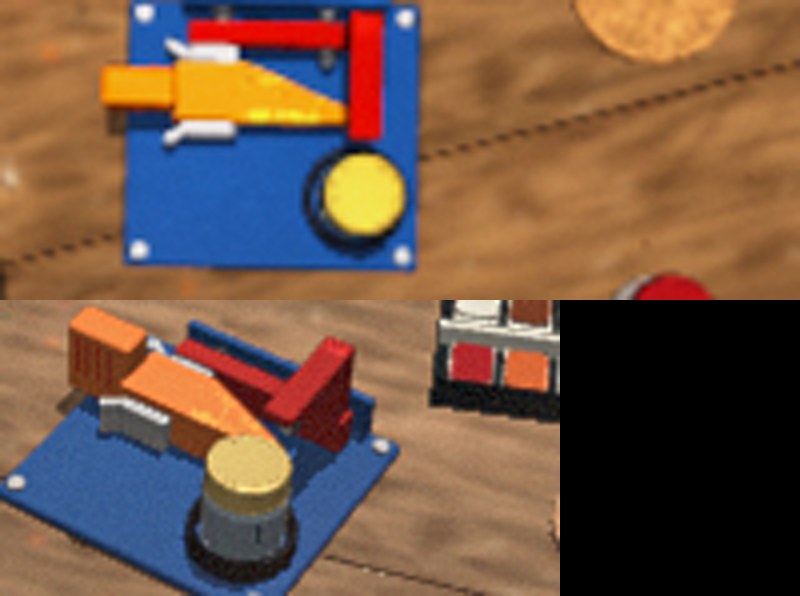

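The wedge sits fully between fence and lug (crop 205,95) with the red arm pulled back clear of the lid (arm end y 138, lid top y 152). The jar's lid is at crop (364,194). Turning the jaws 90° over the jar next.

Call:
{"method": "servo_tool", "body": {
  "moves": [
    {"travel": [-12,49,0],"dr": [0,0,0]},
    {"travel": [-12,49,0],"dr": [0,0,0]},
    {"travel": [-12,49,0],"dr": [0,0,0]},
    {"travel": [-12,49,0],"dr": [0,0,0]},
    {"travel": [-12,49,0],"dr": [0,0,0]},
    {"travel": [0,0,0],"dr": [0,0,0]}
  ]
}}

```text
clock: 11.72
position: [0.4986, -0.1154, 0.1571]
ee_rot: [1.0, -0.007, 0.0, 0.0]
ft_force: [0.2, -0.4, -0.6]
grip_width: 1.006
```

Call:
{"method": "servo_tool", "body": {
  "moves": [
    {"travel": [0,0,0],"dr": [0,0,-10]},
    {"travel": [0,0,0],"dr": [0,0,-10]},
    {"travel": [0,0,0],"dr": [0,0,-10]},
    {"travel": [0,0,0],"dr": [0,0,-10]},
    {"travel": [0,0,0],"dr": [0,0,-10]},
    {"travel": [0,0,0],"dr": [0,0,-10]},
    {"travel": [0,0,0],"dr": [0,0,-10]},
    {"travel": [0,0,0],"dr": [0,0,-10]},
    {"travel": [0,0,0],"dr": [0,0,-10]},
    {"travel": [0,0,0],"dr": [0,0,0]},
    {"travel": [0,0,0],"dr": [0,0,0]}
  ]
}}

```text
clock: 13.1
position: [0.5003, -0.1097, 0.1568]
ee_rot: [0.711, 0.704, 0.0, -0.0]
ft_force: [0.1, 0.6, -0.0]
grip_width: 0.999
```

Run:
```python
from h import *
o=manip.get_obs();cw=manip.calibration('wrist');im=manip.camera('wrist');cv2.imwrite('pics/w5.png',im);p=o['position']
print(o['clock'],p,R.from_quat(o['ee_rot']).as_matrix().round(3).tolist(),o['joint_pos'][6])
c=manip.calibration('top');t=cv2.imread('pics/top2.png')
print('mat',cast(c,[411,159.7],.005))
print('exp lid px',proj(cw,[.501,-.1128,.068]))
m=mask(im,18,34,100,80);k=big(m);u,rr=cv2.minEnclosingCircle(k);print('lid px',u,rr,cv2.contourArea(k),cast(cw,u,.068))
```

```text
13.1 [ 0.50031436 -0.10967624  0.15675433] [[0.01, 1.0, -0.0], [1.0, -0.01, 0.0], [0.0, -0.0, -1.0]] 1.741216021685903
mat [[ 0.63291247 -0.28800835  0.005     ]]
exp lid px [[316.6573723  204.33526292]]
lid px (595.0850830078125, 16.207447052001953) 42.15519332885742 2818.5 [[0.36441515 0.08184535 0.068     ]]
```

View pics/w5.png

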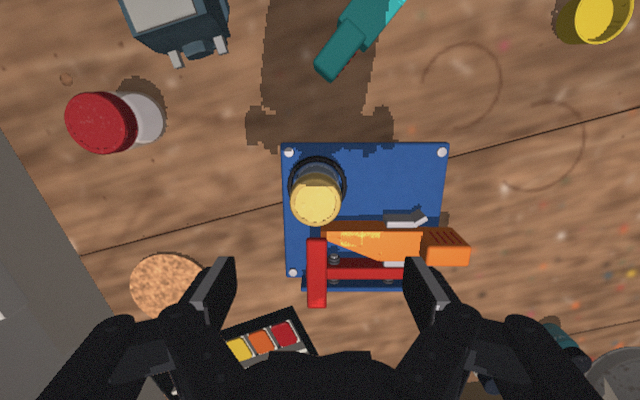

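Wrist view: the lid is at (316,202), within about 2 px of prediction. The catch is still open, the mat is at (167,285) and the red jar at (100,122).

Call:
{"method": "servo_tool", "body": {
  "moves": [
    {"travel": [-3,0,30],"dr": [0,0,0]},
    {"travel": [0,0,30],"dr": [0,0,0]},
    {"travel": [0,0,30],"dr": [0,0,0]},
    {"travel": [0,0,22],"dr": [0,0,0]},
    {"travel": [0,0,16],"dr": [0,0,0]},
    {"travel": [0,0,0],"dr": [0,0,0]},
    {"travel": [0,0,0],"dr": [0,0,0]}
  ],
  "claw": 0
}}

```text
clock: 14.02
position: [0.501, -0.1125, 0.0295]
ee_rot: [0.709, 0.705, 0.0, 0.0]
ft_force: [-0.4, -0.6, 0.3]
grip_width: 0.996
```

Call:
{"method": "servo_tool", "body": {
  "moves": [
    {"travel": [0,0,0],"dr": [0,0,0]},
    {"travel": [0,0,0],"dr": [0,0,0]},
    {"travel": [0,0,0],"dr": [0,0,0]},
    {"travel": [0,0,0],"dr": [0,0,0]},
    {"travel": [0,0,0],"dr": [0,0,0]},
    {"travel": [0,0,0],"dr": [0,0,0]}
  ],
  "claw": 1,
  "squeeze": 35
}}

```text
clock: 14.78
position: [0.5008, -0.1125, 0.0295]
ee_rot: [0.709, 0.705, 0.0, 0.0]
ft_force: [-2.4, -0.3, 6.8]
grip_width: 0.518
```

Run:
```python
from h import *
o=manip.get_obs();print(o['clock'],o['position'],o['grip_width'],o['ft_force'])
# mat: wrist frame w5 pose recorded: rebuild camera pose from current one (same orientation, shifted)
cw=manip.calibration('wrist');im=cv2.imread('pics/w5.png')
V=np.array(cw['view']).copy();d=np.array([.50031436,-.10967624,.15675433])-o['position'];V[:3,3]-=V[:3,:3]@d;cw['view']=V
t=cv2.imread('pics/top2.png');c=manip.calibration('top')
for n,I,cc,roi in(('wrist',im,cw,(115,240,205,330)),('top',t,c,(388,138,435,182))):
    m=mask(I,8,22,100,170) if n=='top' else mask(I,8,22,90,150)
    m=cv2.morphologyEx(m,cv2.MORPH_CLOSE,np.ones((3,3)));m=cv2.morphologyEx(m,cv2.MORPH_OPEN,np.ones((7,7)))
    k=big(m,roi);e=cv2.fitEllipse(k);print(n,e,cast(cc,e[0],.005))
print('lid w5',cast(cw,[316,202],.068))
```

```text
14.775 [ 0.50078307 -0.11246529  0.02949407] 0.5180761855942017 [-2.40972171 -0.34275132  6.78534773]
wrist ((156.1549072265625, 282.0843811035156), (62.70896530151367, 76.10770416259766), 64.30636596679688) [[ 0.62050687 -0.30404697  0.005     ]]
top ((409.01531982421875, 156.91543579101562), (33.77299499511719, 43.29913330078125), 138.70069885253906) [[ 0.64103266 -0.2822369   0.005     ]]
lid w5 [[ 0.49901726 -0.11331891  0.068     ]]
```

Call:
{"method": "servo_tool", "body": {
  "moves": [
    {"travel": [0,0,-8],"dr": [0,0,0]},
    {"travel": [0,0,-16],"dr": [0,0,0]},
    {"travel": [0,0,-25],"dr": [0,0,0]},
    {"travel": [0,0,-25],"dr": [0,0,0]},
    {"travel": [0,0,-20],"dr": [0,0,0]},
    {"travel": [0,0,-6],"dr": [0,0,0]},
    {"travel": [0,0,0],"dr": [0,0,0]}
  ]
}}

```text
clock: 15.65
position: [0.5005, -0.1124, 0.1291]
ee_rot: [0.709, 0.705, 0.0, 0.0]
ft_force: [-1.0, -0.5, -1.2]
grip_width: 0.514
```

Call:
{"method": "servo_tool", "body": {
  "moves": [
    {"travel": [-15,11,0],"dr": [0,0,0]},
    {"travel": [-29,22,0],"dr": [0,0,0]},
    {"travel": [-29,22,0],"dr": [0,0,0]},
    {"travel": [-29,22,0],"dr": [0,0,0]},
    {"travel": [-29,22,0],"dr": [0,0,0]},
    {"travel": [-29,22,0],"dr": [0,0,0]},
    {"travel": [-15,11,0],"dr": [0,0,0]},
    {"travel": [0,0,0],"dr": [0,0,0]},
    {"travel": [0,0,0],"dr": [0,0,0]}
  ]
}}

```text
clock: 16.77
position: [0.631, -0.2872, 0.1279]
ee_rot: [0.709, 0.705, -0.0, -0.001]
ft_force: [-0.0, 0.2, -1.1]
grip_width: 0.518
```

Run:
```python
from h import *
o=manip.get_obs();print(o['clock'],o['position'],o['grip_width'],R.from_quat(o['ee_rot']).as_matrix().round(3).tolist())
cw=manip.calibration('wrist');w=manip.camera('wrist');b=manip.camera('scene')
cs=manip.calibration('scene');print('mat proj scene',proj(cs,[[.633,-.288,.005],[.583,-.288,.005],[.683,-.288,.005],[.633,-.238,.005],[.633,-.338,.005]]).round(0).tolist());print('wrist',proj(cw,[[.633,-.288,.005],[.583,-.288,.005],[.633,-.238,.005],[.633,-.338,.005]]).round(0).tolist())
b=cv2.resize(b[150:330,300:510],(467,400));cv2.imwrite('pics/c4.png',np.hstack([b,w[:,150:483]]))
```

```text
16.775 [ 0.63096212 -0.28721677  0.12789273] 0.5184591286698141 [[0.005, 1.0, -0.001], [1.0, -0.005, 0.001], [0.001, -0.001, -1.0]]
mat proj scene [[462.0, 236.0], [453.0, 251.0], [471.0, 222.0], [440.0, 227.0], [485.0, 246.0]]
wrist [[319.0, 194.0], [319.0, 141.0], [371.0, 193.0], [267.0, 194.0]]
```

View pics/c4.png

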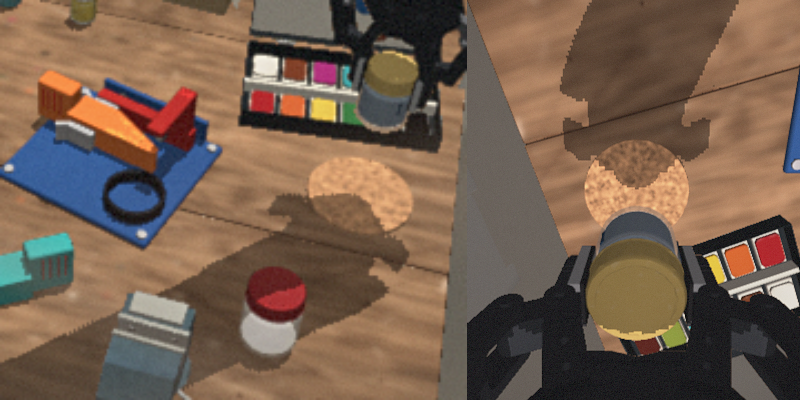

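The mat is centred where predicted: scene (462,238), wrist (319,194). The jar hangs upright, the collar is empty and the wedge is still holding the catch open. Lowering gently.

Call:
{"method": "servo_tool", "body": {
  "moves": [
    {"travel": [0,2,15],"dr": [0,0,0]},
    {"travel": [0,0,25],"dr": [0,0,0]},
    {"travel": [0,0,25],"dr": [0,0,0]},
    {"travel": [0,0,18],"dr": [0,0,0]},
    {"travel": [0,0,8],"dr": [0,0,0]},
    {"travel": [0,0,4],"dr": [0,0,0]},
    {"travel": [0,0,2],"dr": [0,0,0]},
    {"travel": [0,0,1],"dr": [0,0,0]},
    {"travel": [0,0,0],"dr": [0,0,0]},
    {"travel": [0,0,0],"dr": [0,0,0]}
  ]
}}

```text
clock: 18.12
position: [0.6336, -0.2882, 0.0311]
ee_rot: [0.709, 0.705, 0.0, 0.0]
ft_force: [-0.2, -0.9, -0.6]
grip_width: 0.519
```

Call:
{"method": "servo_tool", "body": {
  "moves": [
    {"travel": [0,0,1],"dr": [0,0,0]},
    {"travel": [0,0,1],"dr": [0,0,0]},
    {"travel": [0,0,1],"dr": [0,0,0]},
    {"travel": [0,0,0],"dr": [0,0,0]},
    {"travel": [0,0,0],"dr": [0,0,0]}
  ]
}}

```text
clock: 18.75
position: [0.6335, -0.2881, 0.0278]
ee_rot: [0.709, 0.705, 0.0, -0.0]
ft_force: [0.1, -0.2, -1.5]
grip_width: 0.518
```

Call:
{"method": "servo_tool", "body": {
  "moves": [
    {"travel": [0,0,0.6],"dr": [0,0,0]},
    {"travel": [0,0,0.6],"dr": [0,0,0]},
    {"travel": [0,0,0],"dr": [0,0,0]},
    {"travel": [0,0,0],"dr": [0,0,0]}
  ]
}}

```text
clock: 19.25
position: [0.6335, -0.2881, 0.0267]
ee_rot: [0.709, 0.705, 0.0, 0.0]
ft_force: [-0.3, 0.5, 0.9]
grip_width: 0.516
```

Contact: the vertical force went from -1.5 to +0.9 N. Releasing and retreating.

Call:
{"method": "servo_tool", "body": {
  "moves": [
    {"travel": [0,0,0],"dr": [0,0,0]},
    {"travel": [0,0,0],"dr": [0,0,0]},
    {"travel": [0,0,0],"dr": [0,0,0]},
    {"travel": [0,0,0],"dr": [0,0,0]},
    {"travel": [0,0,0],"dr": [0,0,0]},
    {"travel": [0,0,-15],"dr": [0,0,0]},
    {"travel": [0,0,-30],"dr": [0,0,0]},
    {"travel": [0,0,-50],"dr": [0,0,0]},
    {"travel": [0,0,-50],"dr": [0,0,0]},
    {"travel": [0,-50,0],"dr": [0,0,0]},
    {"travel": [0,-50,0],"dr": [0,0,0]},
    {"travel": [0,0,0],"dr": [0,0,0]}
  ],
  "claw": 0
}}

```text
clock: 20.75
position: [0.5299, -0.2889, 0.1728]
ee_rot: [0.71, 0.704, 0.0, -0.0]
ft_force: [0.5, -0.4, 0.3]
grip_width: 1.004
```

Run:
```python
from h import *
o=manip.get_obs();print(o['clock'],o['position'],o['ft_force'],o['grip_width'])
b=manip.camera('scene');t=manip.camera('top')
b=cv2.resize(b[120:330,200:510],(590,400));t=cv2.resize(t[100:280,220:440],(488,400));cv2.imwrite('pics/c5.png',np.vstack([b[:300],cv2.resize(t,(590,484))[20:300]]))
```

```text
20.75 [ 0.52991634 -0.28889653  0.17283418] [ 0.52445422 -0.37938692  0.27435236] 1.0042085154021663
```

View pics/c5.png

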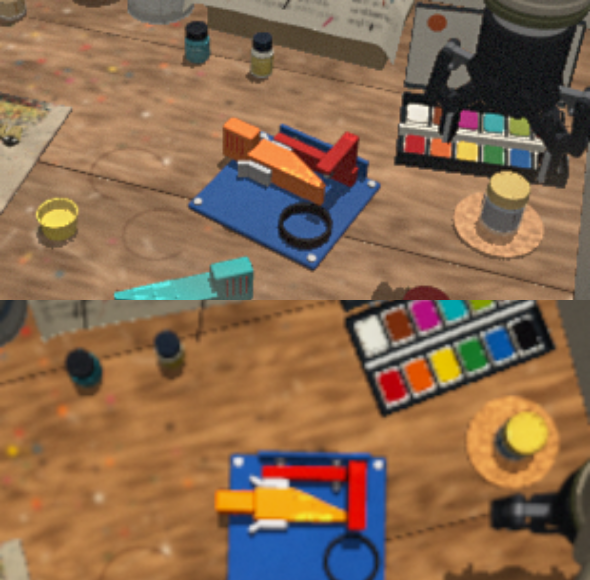

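The jar stands upright in the middle of the mat (scene crop 503,205), and the wedge holds the catch open (275,160). The cup and bottle are where they were, and the robot touches nothing.

```bash
python3 -c "
from workcell import manip
print(manip.hand_in())"
```

```text
the job is handed in; nothing more can be done
None
```

The orange wedge is driven in between fence and lug and, let go, holds the catch open. The blue jar is out of the cradle and standing upright, wholly on the cork mat. I handed in at about 20.8 s on the robot's clock, with the gripper open and clear of everything.

- **Wedge and catch:** I let go with the wedge's grip point about 43 mm before the fence's middle, which is the best value given. Pictures after the release and after the jar was set down show the shank filling the lane and the red arm clear of where the lid was. I judged the catch from these pictures; I had no reading of the joint itself.
- **Jar:** It touched down with the wrist's vertical force going from -1.5 to +0.9 N. The final scene and top pictures show it upright near the mat's centre.
- **Bystanders:** The cup and bottle look untouched in the final pictures. The red-lidded jar is only partly in the final crop; it stood undisturbed in the picture before, and nothing went near it.
- **What failed or disagreed:**
  - The first three moves were refused whole because each row needs both keys.
  - The colour masks for the mat gave scattered centres, 1 to 2 cm apart. I used its outline read by eye, which the wrist and scene views then confirmed.
  - I viewed 11 pictures, one past the budget.

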